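# Load the ink pots into the bench shaker and set its selector

## Task

Load all the small lidded ink pots that stand about the bench (two to four of them) into the bench shaker and set it: loosen the wing knob, draw the clamp bar back, stand the pots upright in one row on the deck, push the bar up until all of them are held between bar and fence, and tighten the wing knob. Only when the knob is tight, turn the selector from off exactly one click for each pot loaded. Leave the brush and the marker alone.

Things in the scene. Friction and masses are not known exactly. Their poses are not given: they have to be found in the camera images.
- shaker: bench pot shaker, grey, 0.34 m wide (its y), bolted down. Origin under its middle on the worktop; -x is the operator's side, z up. Deck top 32 mm above the worktop; at +x a fixed fence 16 mm high, at -x the sliding clamp bar, at y = -160 and 160 mm end cheeks 14 mm high. Control box with the selector at the near left (x -130, y 113 mm), 44 mm high
- fence_face (a point): middle of the fence's inner face, 9 mm above the deck; axes as the shaker. The pots go side by side along y at its -x side; there is room for four at 74 mm pitch, with centres within 120 mm of the middle
- bar_face (a point): middle of the clamp bar's face that meets the pots, 9 mm above the deck (bar 300 mm long, 16 mm high); axes as the shaker
- bar (a joint): travel of the clamp bar (m): 0 fully drawn back (gap to the fence 108 mm), up to 0.075 towards the fence (+x of the shaker); gap = 0.108 - value. A pot's body needs 58 mm. When freed it slides with about 2 N; when clamped it holds against 15 N or more
- clamp_grip (a point): middle of the black wing of the clamp knob, on its axis, 50 mm behind the bar face; it rides with the bar. The wing is 56 mm long, 14 mm thick and reaches 6 mm above and 16 mm below this point; grip across it here. The bar can be drawn by this knob. The point's y axis runs along the wing (axes turn with the knob)
- clamp (a joint): turn of the clamp knob (rad): 0 hard tight (wing along the shaker's y), growing to 1.4 as it is loosened anticlockwise seen from above; the bar is free above 0.9; properly tight below 0.25. Needs up to about 0.25 N m; stays where it is left
- selector_grip (a point): middle of the selector's bar grip on the control box, on its axis: 42 mm long, 12 mm thick, reaching 7 mm above and 19 mm below this point. The point's x axis runs along the bar, a white line on top marks its -x end, the pointer (axes turn with the knob)
- selector (a joint): turn of the selector (rad): 0 = off (pointer to the shaker's -x, at the long mark), growing clockwise seen from above; it clicks into a detent every 0.5236 rad (30 degrees, short marks), six clicks in all. About 0.07 N m to pass a click; left between two clicks it springs into the nearer one
- brush0: paint brush lying on the bench behind the pots, 200 mm long: not part of the job, leave it
- marker2: marker pen lying on the bench behind the pots, 128 mm long: not part of the job, leave it
- pot0_top (a point): small round ink pot (red ink) with white snap lid, 50 mm tall; body 58 mm across up to 40 mm, lid 63 mm across over the top 10 mm, 75 g. This point: the pot's axis at the top of the lid, z up; not given if this pot is not there
- pot0_tab (a point): end of the thin opening tab that sticks out 7 mm past the lid rim of pot 0 at one side (17 to 20 mm wide, at lid height, 2 mm thick): keep the fingers off it
- pot1_top (a point): small round ink pot (grey ink) with white snap lid, 50 mm tall; body 58 mm across up to 40 mm, lid 63 mm across over the top 10 mm, 75 g. This point: the pot's axis at the top of the lid, z up; not given if this pot is not there
- pot1_tab (a point): end of the thin opening tab that sticks out 7 mm past the lid rim of pot 1 at one side (17 to 20 mm wide, at lid height, 2 mm thick): keep the fingers off it
- pot2_top (a point): small round ink pot (yellow ink) with white snap lid, 50 mm tall; body 58 mm across up to 40 mm, lid 63 mm across over the top 10 mm, 75 g. This point: the pot's axis at the top of the lid, z up; not given if this pot is not there
- pot2_tab (a point): end of the thin opening tab that sticks out 7 mm past the lid rim of pot 2 at one side (17 to 20 mm wide, at lid height, 2 mm thick): keep the fingers off it
- pot3_top (a point): small round ink pot (green ink) with white snap lid, 50 mm tall; body 58 mm across up to 40 mm, lid 63 mm across over the top 10 mm, 75 g. This point: the pot's axis at the top of the lid, z up; not given if this pot is not there
- pot3_tab (a point): end of the thin opening tab that sticks out 7 mm past the lid rim of pot 3 at one side (17 to 20 mm wide, at lid height, 2 mm thick): keep the fingers off it
Mind the look-alikes: they are no part of the job. Leave any blue or brown look-alike of the part that bears pot3_top alone.

How it is judged:
By the outcome, as a careful person would: the job done as asked, in the order asked, and still so for the second after the job is handed in, with the robot touching nothing.
Of pot0, pot1, pot2, pot3 only 2 to 4 are there at a start; the rules pass over those that are not, and their reading is None.
At some moment in a run one of pot0, pot1, pot2, pot3 may be knocked a few centimetres aside while the robot is not near it.
Once in a run the grip may slacken for a moment while it holds something.
It also fails if it takes over 210 s, if anything falls off the work surface, if the arm or the gripper's body presses on something with over 40 N, if the wrist force passes 120 N, or if a joint passes its speed limit or range.

## Robot

A 7-joint arm with a two-finger parallel gripper is mounted at the origin on the work surface; the furniture and walls round the work are solid. World frame = base frame: x ahead of the robot, y to its left, z up, the work surface at z = 0. Lengths are in m, angles in rad, forces in N, time in s.
With the tool pointing down it reaches from about 0.425 to 1.025 m from the base axis. Payload 9.4 kg.
Tool frame: the origin (TCP) lies at the very end of the fingers, on their centre line; the grasp point (between the pads) lies 19 mm behind it; z points along the fingers, y is the line along which they close (so a half turn about z gives the same grasp; the last joint's range is limited). The gripper opens to 93 mm and grips with 3 to 60 N. Pads are 15 mm wide; open, the fingers measure 128 mm over their backs; the gripper's body (75 mm by 188 mm) begins 65 mm behind the grasp point.
Start: joints at [-1.181, 0.599, -0.003, 1.599, 0.002, 0.943, -0.08], TCP at [0.326, 0.647, 0.219] pointing down, gripper open.
Joint ranges: [-2.57, 2.57], [-0.35, 1.97], [-1.29, 1.29], [0.11, 2.56], [-1.05, 4.19], [0.11, 1.86], [-2.63, 2.63]. Speed limits (rad/s): [2.22, 2.22, 3.01, 3.01, 3.14, 3.14, 3.14].

## Interface

Orientations are given as a rotation vector (axis times angle).
In Python, from workcell import manip gives the robot as it stands. The module is installed in compiled form; this text tells all that it offers.
- The arm moves only by the shell command python3 -m handwheel 'ROWS' [OPENING] [FORCE]. ROWS is a JSON object of lists of equal length, an entry for each row: "xyz": the shift along the tool's x, y, z in mm, a list of three; "twist": the turn about the tool's z in rad. A call has 1 to 12 rows; each row shifts and turns the commanded pose from where the row before left it, along the tool's axes as they then stand; what a row does not reach is not made up. A row lasts 1/12 s, in which the tool goes at most 41.7 mm and 7.16 degrees, less where a joint would pass 70% of its speed; a pose out of reach is approached as far as the arm can. A call is refused whole if a number of a shift passes 41.7 or a number of a turn 0.125, either way. A call with a gripper value outside its range is refused whole. OPENING is the opening, from 0 (shut) to 1 (fully open), set as the call begins (- or left out, the last holds). The fingers move at their own pace and stop on an object; FORCE is the grip in N (left out, the last holds). Time passes only in rows, so rows that do not move let the fingers close. It gives the time, the measured TCP pose, the force, the opening and the grip force at its end, in the units of the state.
- manip.get_state(): the state, without advancing time (a new reading comes with each control period).
- manip.camera(name): name is "scene" or "side" or "wrist"; returns the picture (480x640x3 uint8, red, green, blue); there is no depth.
- manip.camera_info(name): a dict with "mtx" (3x3 intrinsics, pixels), "camera_from_world" (4x4, takes a point from world to camera coordinates). Camera axes: x right, y up, looking along -z (the intrinsics and any distortion apply to the point x, -y, -z); pixel columns grow to the right and rows downward; lengths in m; the calibration is good to about 2 mm. A picture is of the moment at which its call begins: read the wrist's pose just before it. camera_info takes no time and is no camera call; for the wrist camera it gives the pose at the moment of the call.
- manip.sign_off(): hands the job in; it is judged then, once.
The state is a dict: "clock": time; "joint_positions": joint angles; "joint_vel": joint speeds; "effort": joint torques, N m; "tool_pos": TCP position; "tcp_rot": TCP orientation; "ft_force": force on the tool from outside, world axes, zero at the start; "torque": the same for the moment, N m; "grip_width": opening from 0.0 (shut) to 1.0 (fully open); "gripper_force": force on a finger pad.
Only numpy, scipy, OpenCV 4.12 (cv2) and the standard library are available. Lean on these libraries where they do the work, as an engineer would, in place of code of your own. Each camera call takes 0.05 s, during which the arm holds its last target. There are 200 camera calls.

## Working session

There is one attempt and no reset: what is moved stays moved. The work goes in short steps, Python scripts to look and compute and a shell command to move; the robot and the scene stay as the last step left them, time stands still between calls to the robot, and variables do not carry over. Pictures are saved under pics/ and viewed, at most 14 in all, crops included, and the job is handed in when it is done.

```bash
mkdir -p pics; cat > h.py <<'E'
import numpy as np, cv2, json
from scipy.spatial.transform import Rotation as R
from workcell import manip
def snap(name,fn):
    im=manip.camera(name); cv2.imwrite('pics/'+fn,im[:,:,::-1]); return im
def ray(info,u,v):
    K=np.array(info['mtx']);T=np.array(info['camera_from_world'])
    d=np.linalg.inv(K)@[u,v,1]; d=np.array([d[0],-d[1],-d[2]])
    return -T[:3,:3].T@T[:3,3], T[:3,:3].T@d
def onz(info,u,v,z):
    o,d=ray(info,u,v); return o+d*(z-o[2])/d[2]
def proj(info,p):
    K=np.array(info['mtx']);T=np.array(info['camera_from_world'])
    c=T[:3,:3]@np.array(p)+T[:3,3]; q=K@[c[0],-c[1],-c[2]]; return q[:2]/q[2]
E
python3 - <<'E'
from h import *
s=manip.get_state()
print({k:np.round(v,3).tolist() for k,v in s.items()})
print(R.from_rotvec(s['tcp_rot']).as_matrix().round(3))
for n in ['scene','side','wrist']:
    i=manip.camera_info(n); print(n,{k:np.round(v,3).tolist() if not isinstance(v,str) else v for k,v in i.items()}); snap(n,n+'0.png')
E
```

```text
{'clock': 0.0, 'joint_positions': [-1.181, 0.6, -0.003, 1.6, 0.002, 0.943, -0.08], 'joint_vel': [0.001, 0.001, -0.002, -0.0, -0.0, 0.001, -0.002], 'effort': [-0.0, -76.51, 1.497, -25.237, -0.052, 0.017, 0.0], 'tool_pos': [0.326, 0.647, 0.218], 'tcp_rot': [-0.726, -3.056, 0.002], 'ft_force': [0.6, 0.509, 0.292], 'torque': [-0.017, -0.045, -0.008], 'gripper_force': 0.0, 'grip_width': 0.999}
[[-0.893  0.45  -0.001]
 [ 0.45   0.893 -0.001]
 [-0.    -0.002 -1.   ]]
scene {'mtx': [[487.279, 0.0, 319.7], [0.0, 487.279, 243.056], [0.0, 0.0, 1.0]], 'camera_from_world': [[-0.613, -0.79, 0.027, 0.404], [0.335, -0.229, 0.914, -0.202], [-0.715, 0.569, 0.405, -1.175], [0.0, 0.0, 0.0, 1.0]]}
side {'mtx': [[557.431, 0.0, 314.261], [0.0, 557.431, 240.271], [0.0, 0.0, 1.0]], 'camera_from_world': [[0.953, -0.302, 0.017, -0.455], [0.105, 0.383, 0.918, -0.198], [-0.284, -0.873, 0.397, -1.402], [0.0, 0.0, 0.0, 1.0]]}
wrist {'mtx': [[392.985, 0.0, 320.122], [0.0, 392.985, 244.511], [0.0, 0.0, 1.0]], 'camera_from_world': [[0.45, 0.893, -0.002, -0.724], [-0.863, 0.434, -0.257, 0.03], [-0.229, 0.118, 0.966, -0.39], [0.0, 0.0, 0.0, 1.0]]}
```

View pics/scene0.png

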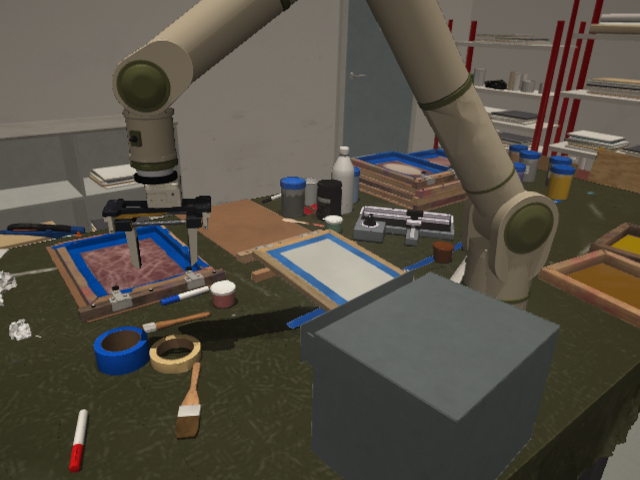

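View pics/side0.png

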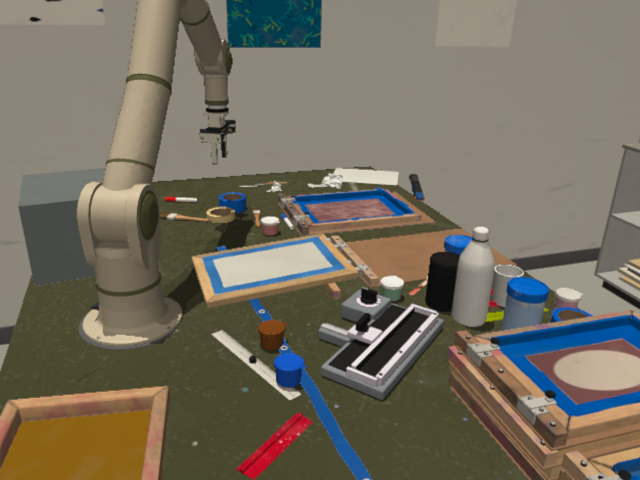

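The scene image shows a red pot at (223,294) and a green one at (334,222). In the side image red is at (270,226) and green at (392,288), with a possible third pot at (568,298). The look-alikes are brown (272,335) and blue (289,370). I'll enlarge these areas.

```bash
python3 - <<'E'
from h import *
s=cv2.imread('pics/side0.png');c=cv2.imread('pics/scene0.png')
a=cv2.resize(s[255:405,310:460],(400,400),interpolation=3); b=cv2.resize(s[225:335,490:600],(400,400),interpolation=3)
d=cv2.resize(c[170:250,270:470],(800,200)[0:2],interpolation=3)
cv2.imwrite('pics/m1.png',np.vstack([np.hstack([a,b]),d[:200]]))
i=manip.camera_info('side')
for u,v in [(270,220),(392,282),(568,294),(272,327),(289,362)]: print(u,v,onz(i,u,v,.05).round(3))
i=manip.camera_info('scene')
for u,v in [(223,288),(334,219)]: print(u,v,onz(i,u,v,.05).round(3))
i=manip.camera_info('side'); j=manip.camera_info('scene'); print(proj(j,onz(i,568,294,.05)))
E
```

```text
270 220 [0.461 0.451 0.05 ]
392 282 [ 0.671 -0.081  0.05 ]
568 294 [ 1.087 -0.269  0.05 ]
272 327 [ 0.307 -0.211  0.05 ]
289 362 [ 0.31  -0.352  0.05 ]
223 288 [0.453 0.467 0.05 ]
334 219 [ 0.667 -0.066  0.05 ]
[308.43160919 180.05619942]
```

View pics/m1.png

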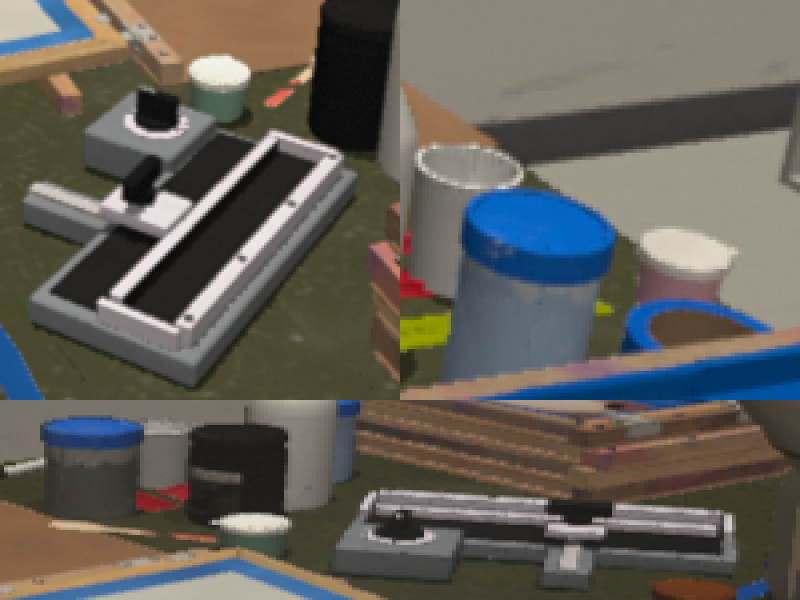

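```bash
python3 - <<'E'
from h import *
i=manip.camera_info('side')
for n,u,v,z in [('base far right',443,321,.0),('front',381,398,0),('left',322,376,0),('fence +y end top',436,312,.048),('fence -y end top',381,380,.048),('sel top',369,291,.06),('wing',362,320,.07),('beam end',320,330,.02)]: print(n,onz(i,u,v,z).round(3))
w=manip.camera_info('wrist'); T=np.array(w['camera_from_world']); o,d=ray(w,320,244)
s=manip.get_state(); Rm=R.from_rotvec(s['tcp_rot']).as_matrix()
print('cam in tool',(Rm.T@(o-s['tool_pos'])).round(3),(Rm.T@d).round(3), 'img right in tool',(Rm.T@T[0,:3]).round(2))
E
```

```text
base far right [ 0.749 -0.226  0.   ]
front [ 0.476 -0.456  0.   ]
left [ 0.383 -0.354  0.   ]
fence +y end top [ 0.709 -0.252  0.048]
fence -y end top [ 0.471 -0.459  0.048]
sel top [ 0.583 -0.128  0.06 ]
wing [ 0.506 -0.27   0.07 ]
beam end [ 0.425 -0.209  0.02 ]
cam in tool [ 0.071  0.    -0.166] [-0.256 -0.001  0.967] img right in tool [-0.  1.  0.]
```

View pics/wrist0.png

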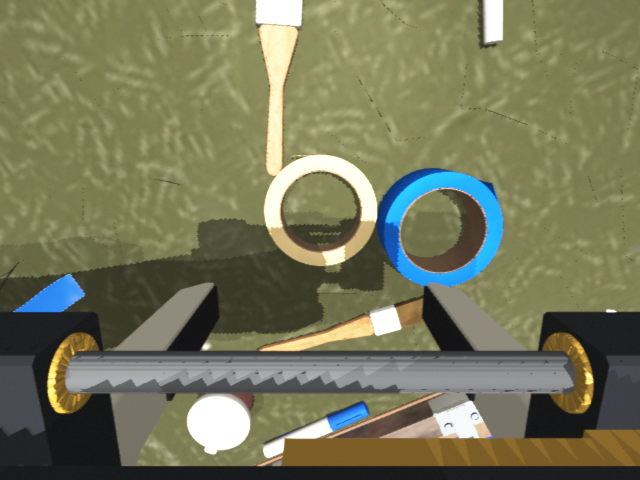

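```bash
python3 -m handwheel '{"xyz":[[0,0,-38],[0,0,-38],[0,0,-38],[0,0,-38],[0,0,-38],[0,0,-38],[-26.5,-30,0],[-26.5,-30,0],[-26.5,-30,0],[-26.5,-30,0],[-26.5,-30,0],[-26.5,-30,0]],"twist":[0,0,0,0,0,0,0,0,0,0,0,0]}' 1
python3 -m handwheel '{"xyz":[[-26.5,-30,0],[-26.5,-30,0],[-26.5,-30,0],[-26.5,-30,0],[-26.5,-30,0],[-26.5,-30,0]],"twist":[0,0,0,0,0,0]}'
python3 - <<'E'
from h import *
snap('wrist','w1.png');print(manip.get_state()['joint_positions'])
E
python3 -m handwheel '{"xyz":[[-26.5,-30,0],[-26.5,-30,0],[-26.5,-30,0],[-26.5,-30,0],[-26.5,-30,0],[-26.5,-30,0],[-26.5,-30,0],[-26.5,-30,0],[-26.5,-30,0],[-26.5,-30,0],[-26.5,-30,0],[-26.5,-30,0]],"twist":[0,0,0,0,0,0,0,0,0,0,0,0]}'
python3 -m handwheel '{"xyz":[[0,0,0],[0,0,0],[0,0,0],[0,0,0],[0,0,0],[0,0,0],[0,0,0],[0,0,0],[0,0,0],[0,0,0],[0,0,0],[0,0,0]],"twist":[0.12,0.12,0.12,0.12,0.12,0.12,0.12,0.12,0.12,0.12,0.12,0.12]}'
python3 -m handwheel '{"xyz":[[0,0,0],[0,0,0],[0,0,0],[0,0,0],[0,0,0]],"twist":[0.12,0.12,0.12,0.12,0.04]}'
python3 - <<'E'
from h import *
snap('wrist','w2.png');snap('scene','scene1.png');s=manip.get_state();print(s['joint_positions'],s['tool_pos'],R.from_rotvec(s['tcp_rot']).as_matrix().round(3))
E
```

```text
clock: 1.15
tool_pos: [0.3873, 0.413, 0.4465]
tcp_rot: [-0.727, -3.056, 0.0]
ft_force: [0.4, 0.3, 0.2]
grip_width: 1.001
gripper_force: 0.0
clock: 1.65
tool_pos: [0.4481, 0.1807, 0.4467]
tcp_rot: [0.726, 3.056, 0.0]
ft_force: [0.3, -0.2, 0.5]
grip_width: 1.001
gripper_force: 0.0
[-0.67246384  0.08655394  0.20753127  1.81328328 -0.015682    1.24344504
  0.63480859]
clock: 2.7
tool_pos: [0.5705, -0.2833, 0.4464]
tcp_rot: [-0.726, -3.056, -0.0]
ft_force: [0.0, 1.1, 0.1]
grip_width: 0.998
gripper_force: 0.0
clock: 3.7
tool_pos: [0.5704, -0.2813, 0.4464]
tcp_rot: [-2.567, -1.811, 0.0]
ft_force: [1.4, 0.3, -0.0]
grip_width: 1.003
gripper_force: 0.0
clock: 4.12
tool_pos: [0.5705, -0.2811, 0.4462]
tcp_rot: [-2.946, -1.089, 0.001]
ft_force: [0.1, 0.3, -0.2]
grip_width: 1.003
gripper_force: 0.0
[-0.26868606  0.45804688  1.02986714  1.53986046 -0.39651596  1.37023619
 -0.06060045] [ 0.57047137 -0.28116612  0.44613212] [[ 0.755  0.655 -0.001]
 [ 0.655 -0.755 -0.   ]
 [-0.001 -0.001 -1.   ]]
```

View pics/w2.png

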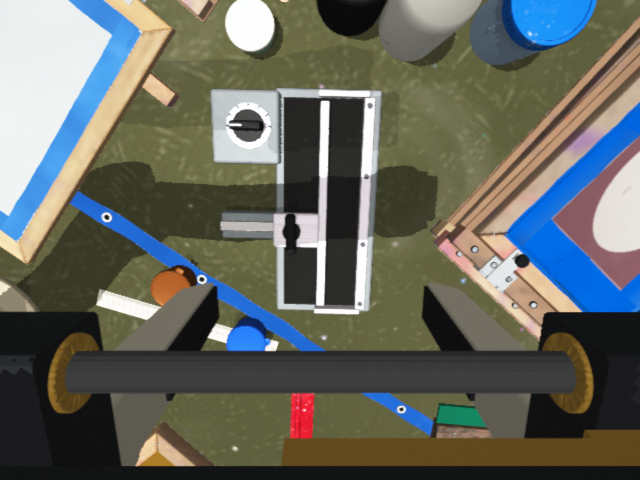

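View pics/scene1.png

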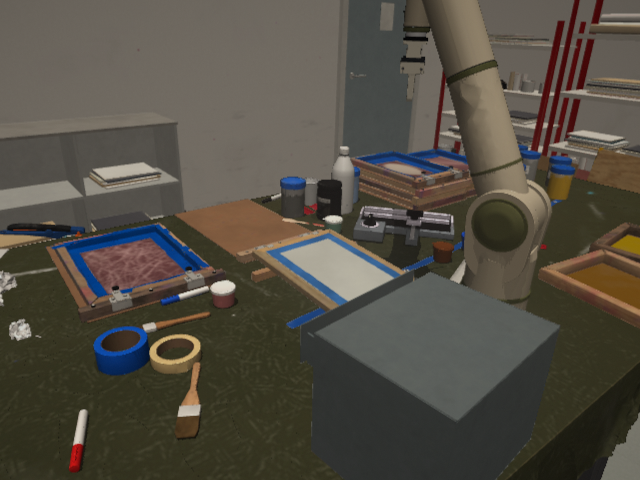

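```bash
python3 - <<'E'
from h import *
s=cv2.imread('pics/side0.png')
i=manip.camera_info('side');T=np.array(i['camera_from_world'])
for n,x0,x1,y0,y1 in [('near',250,292,212,240),('far',550,590,284,312),('green',378,408,272,302)]:
    c=s[y0:y1,x0:x1].astype(int); h=cv2.cvtColor(s[y0:y1,x0:x1],cv2.COLOR_BGR2HSV)
    m=(h[...,1]<45)&(h[...,2]>150); ys,xs=np.nonzero(m)
    print(n,'lid px',xs.min()+x0,xs.max()+x0,ys.min()+y0,ys.max()+y0)
print(s[228:236:2,264:276:3].tolist()); print(s[303:307:2,562:574:3].tolist())
for u,v in [(270,220),(568,294),(392,282)]:
    for z in (.05,.0): print(u,z,onz(i,u,v,z).round(3), 'depth',-(T[:3,:3]@onz(i,u,v,z)+T[:3,3])[2])
b=np.hstack([cv2.resize(s[200:250,240:310],(392,280),interpolation=3),cv2.resize(s[270:320,535:605],(392,280),interpolation=3)])
w1=cv2.resize(cv2.imread('pics/w1.png'),(400,300)); w0=cv2.resize(cv2.imread('pics/wrist0.png')[340:480,150:400],(384,300))
cv2.imwrite('pics/m2.png',np.vstack([b,np.hstack([w1,w0])]))
E
```

```text
near lid px 254 291 212 227
far lid px 550 589 284 311
green lid px 378 403 276 301
[[[61, 66, 109], [68, 73, 119], [67, 73, 120], [65, 70, 115]], [[61, 67, 109], [67, 73, 118], [67, 73, 119], [66, 70, 114]], [[61, 65, 108], [67, 72, 118], [68, 73, 119], [65, 70, 114]], [[38, 47, 64], [61, 67, 108], [63, 68, 112], [59, 65, 104]]]
[[[85, 84, 114], [93, 90, 123], [96, 93, 127], [97, 94, 128]], [[87, 85, 117], [94, 91, 126], [96, 94, 128], [96, 94, 129]]]
270 0.05 [0.461 0.451 0.05 ] depth 1.90682922889299
270 0.0 [0.49  0.576 0.   ] depth 2.0439483838118586
568 0.05 [ 1.087 -0.269  0.05 ] depth 1.456738362851649
568 0.0 [ 1.161 -0.196  0.   ] depth 1.5614917042759764
392 0.05 [ 0.671 -0.081  0.05 ] depth 1.5018561352349675
392 0.0 [0.715 0.005 0.   ] depth 1.609853873549841
```

View pics/m2.png

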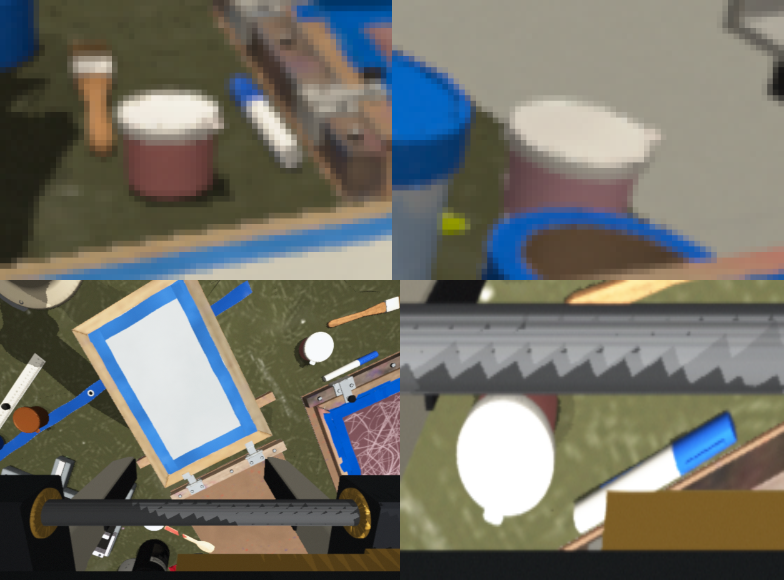

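Red pot confirmed at side (270,226) and green at (392,288). The third white-lidded pot at (568,300) is muted pink-grey and far out, so I'll check it from above.

```bash
python3 -m handwheel '{"xyz":[[18,31,0],[18,31,0],[18,31,0],[18,31,0],[18,31,0],[18,31,0],[18,31,0],[18,31,0]],"twist":[0,0,0,0,0,0,0,0]}'
python3 - <<'E'
from h import *
snap('wrist','w3.png');s=manip.get_state();print(s['joint_positions'],s['tool_pos'])
i=manip.camera_info('wrist'); print(proj(i,[1.087,-.269,.05]),proj(i,[.67,-.075,.05]))
E
```

```text
clock: 4.88
tool_pos: [0.8415, -0.3736, 0.4463]
tcp_rot: [-2.941, -1.104, -0.001]
ft_force: [1.4, -0.3, 0.5]
grip_width: 0.997
gripper_force: 0.0
[ 0.16349911  0.92921016  0.86045094  0.58101524 -0.66911217  1.78582386
 -0.24574437] [ 0.84712882 -0.37491734  0.44189145]
[382.27829455  -8.14816544] [ 70.16808021 144.25806297]
```

View pics/w3.png

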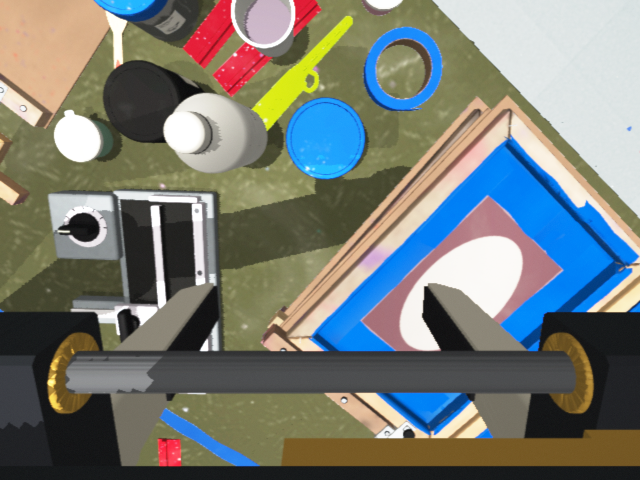

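The far pot at w3 (382,0) is pinkish, matches none of the listed inks, and at r≈1.12 m is out of reach, so I treat it as dressing. Only the red and green pots are part of the job, which means two clicks. Next I'll get the shaker pose from w2.

```bash
cat >> h.py <<'E'
_C=None
def wcam(pos,rv):  # wrist camera info for a stored TCP pose
    i=manip.camera_info('wrist'); s=manip.get_state()
    A=np.eye(4);A[:3,:3]=R.from_rotvec(s['tcp_rot']).as_matrix();A[:3,3]=s['tool_pos']
    B=np.eye(4);B[:3,:3]=R.from_rotvec(rv).as_matrix();B[:3,3]=pos
    return dict(mtx=i['mtx'],camera_from_world=np.array(i['camera_from_world'])@A@np.linalg.inv(B))
def yaw(v): return np.degrees(np.arctan2(v[1],v[0]))
E
python3 - <<'E'
from h import *
i=wcam([.57047,-.28117,.44613],[-2.946,-1.089,.001])
P={}
for n,u,v,z in [('fenceTop+y',376,98,.048),('fenceTop-y',367,306,.048),('fin+y',362,98,.048),('fin-y',355,306,.048),('barface+y',329,101,.048),('barface-y',325,305,.048),('wing',291,232,.07),('wingtop',291,215,.07),('wingbot',291,250,.07),('sel',249,125,.06),('boxNL',213,90,.044),('boxSL',213,161,.044),('boxSR',278,163,.044),('boxNR',280,91,.044),('green',250,26,.05),('tabsel',231,125,.06)]:
    P[n]=onz(i,u,v,z); print(n,P[n].round(4))
for a,b in [('fenceTop-y','fenceTop+y'),('fin-y','fin+y'),('barface-y','barface+y'),('wingbot','wingtop'),('boxSL','boxNL'),('boxSL','boxSR')]:
    d=P[b]-P[a]; print(a,b,np.linalg.norm(d).round(4),yaw(d).round(2))
c=(P['boxNL']+P['boxSL']+P['boxSR']+P['boxNR'])/4
th=np.radians(yaw(P['fin+y']-P['fin-y'])-90);ex=np.array([np.cos(th),np.sin(th)]);ey=np.array([-ex[1],ex[0]])
o=c[:2]+.130*ex-.113*ey; print('box',c,'th',np.degrees(th),'origin',o)
for n in P: d=P[n][:2]-o; print(n,(d@ex).round(4),(d@ey).round(4))
E
```

```text
fenceTop+y [ 0.7154 -0.2568  0.048 ]
fenceTop-y [ 0.4832 -0.4518  0.048 ]
fin+y [ 0.7031 -0.2424  0.048 ]
fin-y [ 0.4711 -0.4377  0.048 ]
barface+y [ 0.6713 -0.2111  0.048 ]
barface-y [ 0.4422 -0.4013  0.048 ]
wing [ 0.5024 -0.2856  0.07  ]
wingtop [ 0.5212 -0.2701  0.07  ]
wingbot [ 0.482  -0.3024  0.07  ]
sel [ 0.5773 -0.1498  0.06  ]
boxNL [ 0.5801 -0.0825  0.044 ]
boxSL [ 0.5043 -0.1387  0.044 ]
boxSR [ 0.562  -0.2103  0.044 ]
boxNR [ 0.6381 -0.1521  0.044 ]
green [ 0.6738 -0.0741  0.05  ]
tabsel [ 0.5616 -0.1315  0.06  ]
fenceTop-y fenceTop+y 0.3032 40.02
fin-y fin+y 0.3032 40.08
barface-y barface+y 0.2977 39.71
wingbot wingtop 0.0508 39.48
boxSL boxNL 0.0943 36.58
boxSL boxSR 0.0919 -51.16
box [ 0.57112585 -0.14589251  0.044     ] th -49.91642090190286 origin [ 0.56837644 -0.31811748]
fenceTop+y 0.0478 0.152
fenceTop-y 0.0475 -0.1512
fin+y 0.0289 0.1518
fin-y 0.0289 -0.1514
barface+y -0.0156 0.1476
barface-y -0.0176 -0.1501
wing -0.0674 -0.0296
wingtop -0.0671 -0.0052
wingbot -0.0676 -0.056
sel -0.123 0.1152
boxNL -0.1727 0.1607
boxSL -0.1785 0.0665
boxSR -0.0866 0.0645
boxNR -0.0821 0.1602
green -0.1188 0.2377
tabsel -0.1472 0.115
```

```bash
cat >> h.py <<'E'
def tri(rs):
    A=0;b=0
    for o,d in rs:
        d=d/np.linalg.norm(d);M=np.eye(3)-np.outer(d,d);A=A+M;b=b+M@o
    return np.linalg.solve(A,b)
def go(x,y,z,yw=None):
    s=manip.get_state();M=R.from_rotvec(s['tcp_rot']).as_matrix()
    print('tool shift mm',(1000*M.T@(np.array([x,y,z])-s['tool_pos'])).round(1),'yaw x',yaw(M[:,0]).round(2), 'twist', None if yw is None else np.radians(((yaw(M[:,0])-yw+180)%360)-180).round(4), 'q',np.round(s['joint_positions'],2))
E
python3 - <<'E'
from h import *
i=wcam([.57047,-.28117,.44613],[-2.946,-1.089,.001]);j=manip.camera_info('side')
for a,b in [((291,232),(363.5,317)),((249,125),(369,290.6)),((250,26),(392,282))]: print(tri([ray(i,*a),ray(j,*b)]).round(4))
go(.5024,-.2856,.2,40)
E
```

```text
[ 0.5046 -0.2835  0.0858]
[ 0.576  -0.1505  0.0731]
[ 0.6745 -0.0729  0.0452]
tool shift mm [-199.5 -294.8  242.1] yaw x 41.32 twist 0.023 q [ 0.16  0.93  0.86  0.58 -0.67  1.79 -0.25]
```

```bash
python3 -m handwheel '{"xyz":[[-22,-32.7,0],[-22,-32.7,0],[-22,-32.7,0],[-22,-32.7,0],[-22,-32.7,0],[-22,-32.7,0],[-22,-32.7,0],[-22,-32.7,0],[-22,-32.7,0],[0,0,0],[0,0,40],[0,0,40]],"twist":[0,0,0,0,0,0,0,0,0,0.02,0,0]}'
python3 -m handwheel '{"xyz":[[0,0,40],[0,0,40],[0,0,30],[0,0,0],[0,0,0]],"twist":[0,0,0,0,0]}'
python3 - <<'E'
from h import *
snap('wrist','w4.png');s=manip.get_state();print(s['tool_pos'],s['tcp_rot']);go(.5046,-.2835,.08,40)
E
```

```text
clock: 5.93
tool_pos: [0.5029, -0.2829, 0.368]
tcp_rot: [2.95, 1.072, 0.009]
ft_force: [1.0, 0.3, -0.5]
grip_width: 0.999
gripper_force: 0.0
clock: 6.35
tool_pos: [0.5019, -0.2827, 0.2566]
tcp_rot: [-2.953, -1.069, 0.003]
ft_force: [0.5, -0.5, 1.0]
grip_width: 1.002
gripper_force: 0.0
[ 0.5026883  -0.28349825  0.25811856] [2.95275037e+00 1.06899240e+00 6.76089114e-04]
tool shift mm [  1.5   1.  178.1] yaw x 39.8 twist -0.0034 q [-0.21  0.52  0.95  1.94 -0.52  0.95  0.12]
```

View pics/w4.png

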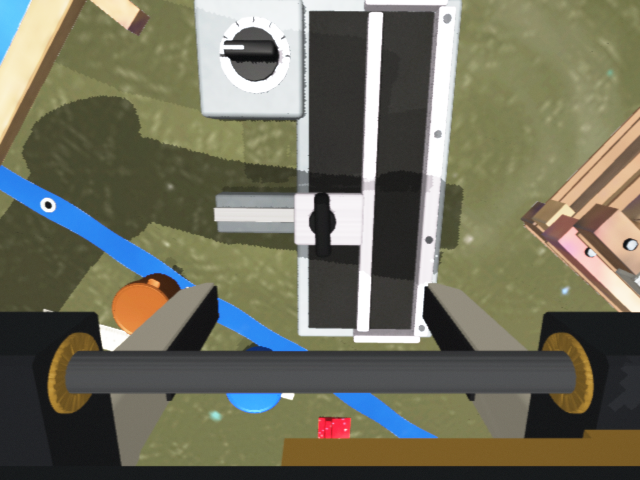

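```bash
python3 - <<'E'
from h import *
i=wcam([.57047,-.28117,.44613],[-2.946,-1.089,.001]);j=manip.camera_info('side');k=manip.camera_info('wrist')
w=tri([ray(i,291,232),ray(j,363.5,317),ray(k,322,223)]);s=tri([ray(i,249,125),ray(j,369,290.6),ray(k,251,48)]);print(w,s)
print(onz(k,322,223,.086),onz(k,251,48,.073))
a,b=onz(k,322,255,.086),onz(k,322,195,.086);print(yaw(b-a),np.linalg.norm(b-a),(a+b)/2)
a,b=onz(k,376,12,.048),onz(k,364,330,.048);print('bar',yaw(a-b))
a,b=onz(k,433,12,.048),onz(k,413,330,.048);print('fence',yaw(a-b),b,a)
go(w[0],w[1],.066,40)
E
```

```text
[ 0.5045636  -0.28402203  0.08609426] [ 0.57653159 -0.14964536  0.07282422]
[ 0.50457739 -0.2847064   0.086     ] [ 0.57719512 -0.14880334  0.073     ]
39.86456280906821 0.053782335372988946 [ 0.50279217 -0.2861972   0.086     ]
bar 39.46102733544607
fence 39.975575314937004 [ 0.4719004  -0.43690479  0.048     ] [ 0.70083236 -0.24497431  0.048     ]
tool shift mm [  1.1   1.3 192.1] yaw x 39.8 twist -0.0034 q [-0.21  0.52  0.95  1.94 -0.52  0.95  0.12]
```

```bash
python3 -m handwheel '{"xyz":[[0.5,1.5,0],[0,0,38],[0,0,38],[0,0,38],[0,0,38],[0,0,20],[0,0,20],[0,0,0],[0,0,0]],"twist":[0,0,0,0,0,0,0,0,0]}' 0.45
python3 -m handwheel '{"xyz":[[0,0,0],[0,0,0],[0,0,0],[0,0,0],[0,0,0],[0,0,0]],"twist":[0,0,0,0,0,0]}' 0 30
```

```text
clock: 7.15
tool_pos: [0.5048, -0.2843, 0.0661]
tcp_rot: [2.953, 1.069, 0.002]
ft_force: [0.7, 0.3, -0.3]
grip_width: 0.46
gripper_force: 0.0
clock: 7.65
tool_pos: [0.5041, -0.2831, 0.0662]
tcp_rot: [2.954, 1.07, 0.003]
ft_force: [-2.4, 2.9, 9.6]
grip_width: 0.258
gripper_force: 30.0
```

```bash
python3 -m handwheel '{"xyz":[[0,0,0],[0,0,0],[0,0,-7],[0,0,0]],"twist":[0,0,0,0]}' 0.45
python3 -m handwheel '{"xyz":[[0,0,0],[0,0,0],[0,0,0],[0,0,0],[0,0,0],[0,0,0]],"twist":[0,0,0,0,0,0]}' 0 30
```

```text
clock: 7.98
tool_pos: [0.5043, -0.2842, 0.0732]
tcp_rot: [2.953, 1.068, 0.002]
ft_force: [-0.1, -0.0, -0.0]
grip_width: 0.441
gripper_force: 0.0
clock: 8.48
tool_pos: [0.5036, -0.2834, 0.0718]
tcp_rot: [-2.954, -1.069, -0.0]
ft_force: [0.0, 1.3, 0.8]
grip_width: 0.147
gripper_force: 29.9
```

```bash
python3 -m handwheel '{"xyz":[[0,0,0],[0,0,0],[0,0,0],[0,0,0],[0,0,0],[0,0,0],[0,0,0],[0,0,0],[0,0,0],[0,0,0],[0,0,0],[0,0,0]],"twist":[-0.08,-0.12,-0.12,-0.12,-0.12,-0.12,-0.12,-0.12,-0.12,-0.12,-0.12,0]}'
python3 - <<'E'
from h import *
s=manip.get_state(); e=np.array([np.cos(np.radians(-50)),np.sin(np.radians(-50)),0]);p=s['tool_pos']-.062*e
print(s['torque']);go(*p,40)
E
```

```text
clock: 9.48
tool_pos: [0.5018, -0.2847, 0.0717]
tcp_rot: [-1.725, -2.624, 0.002]
ft_force: [-5.2, -2.5, 0.7]
grip_width: 0.144
gripper_force: 29.9
[-0.79440756  1.38696024  0.05143352]
tool shift mm [ 59.4 -17.7   0. ] yaw x 113.37 twist 1.2806 q [ 0.21  0.65  0.31  2.07 -0.41  0.48  1.24]
```

```bash
python3 -m handwheel '{"xyz":[[9.5,-2.8,0],[9.5,-2.8,0],[9.5,-2.8,0],[9.5,-2.8,0],[9.5,-2.8,0],[9.5,-2.8,0],[0,0,0],[0,0,0]],"twist":[0,0,0,0,0,0,0,0]}'
python3 -m handwheel '{"xyz":[[0,0,0],[0,0,0],[0,0,-30],[0,0,-38],[0,0,-38],[0,0,-38],[0,0,-38]],"twist":[0,0,0,0,0,0,0]}' 0.5
python3 - <<'E'
from h import *
snap('wrist','w5.png');s=manip.get_state();print(s['tool_pos'],s['tcp_rot']);go(.674,-.074,.25)
E
```

```text
clock: 10.15
tool_pos: [0.4637, -0.2381, 0.0717]
tcp_rot: [-1.735, -2.617, 0.002]
ft_force: [-7.1, -3.7, 0.8]
grip_width: 0.148
gripper_force: 29.9
clock: 10.73
tool_pos: [0.466, -0.2377, 0.2559]
tcp_rot: [1.732, 2.62, 0.0]
ft_force: [1.0, 0.1, 0.9]
grip_width: 0.495
gripper_force: 0.0
[ 0.46845633 -0.23962436  0.26224522] [1.72897509 2.61175974 0.00438958]
tool shift mm [ 72.3 253.8  13.7] yaw x 112.99 twist None q [-0.03  0.33  0.53  2.03 -0.23  0.82  1.03]
```

View pics/w5.png

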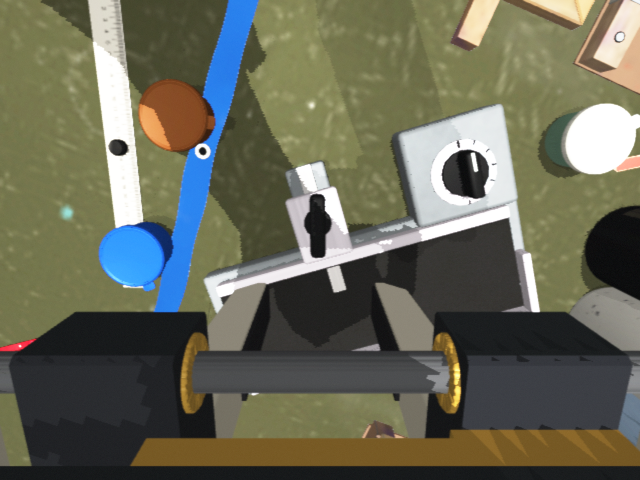

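```bash
python3 - <<'E'
from h import *
k=manip.camera_info('wrist'); s=manip.get_state()
c,t=onz(k,594,138,.05),onz(k,637,121,.05);print(c,yaw(t-c),np.linalg.norm(t-c))
i=wcam([.847,-.3749,.4419],[-2.941,-1.104,-.001])
for im,ii,box in [('w5.png',k,(540,90,640,190)),('w3.png',i,(45,100,120,170))]:
    a=cv2.imread('pics/'+im);x0,y0,x1,y1=box
    m=(a[y0:y1,x0:x1].min(2)>225).astype('uint8'); n,l,st,ce=cv2.connectedComponentsWithStats(m); b=1+np.argmax(st[1:,4]);cc=ce[b]+[x0,y0];print(im,cc,st[b],onz(ii,*cc,.05))
c=onz(i,83,138,.05);t=onz(i,68,116,.05);print(c,yaw(t-c),np.linalg.norm(t-c))
c=onz(i,140,95,.1);print('blackcan',c)
E
```

```text
[ 0.67697997 -0.07371642  0.05      ] 45.18865292769874 0.0400554696679271
w5.png [601.10425806 138.03458065] [  26   14   74   70 3875] [ 0.68312563 -0.07114333  0.05      ]
w3.png [ 76.4808711  137.22130665] [   9   10   46   52 1699] [ 0.68387829 -0.07459355  0.05      ]
[ 0.68886835 -0.08186814  0.05      ] 70.02212735149516 0.03275022083454785
blackcan [ 0.79638935 -0.12876913  0.1       ]
```

```bash
python3 - <<'E'
from h import *
j=manip.camera_info('side');c=manip.camera_info('scene')
print('can top',tri([ray(j,447,262),ray(c,329,184)]),'bottle top',tri([ray(j,481,232),ray(c,344,149)]))
print('can base',onz(j,447,303,0),onz(c,329,214,0)); print('green',tri([ray(j,392,282),ray(c,334,219)]))
E
```

```text
can top [ 0.79377734 -0.14404911  0.12594675] bottle top [ 0.8207294  -0.23053016  0.24038124]
can base [ 0.80641332 -0.14698826  0.        ] [ 0.8183722  -0.16781961  0.        ]
green [ 0.6750743  -0.0729833   0.04558751]
```

```bash
python3 -m handwheel '{"xyz":[[12.3,32.7,0],[12.3,32.7,0],[12.3,32.7,0],[12.3,32.7,0],[12.3,32.7,0],[12.3,32.7,0],[0,0,0],[0,0,0],[0,0,0],[0,0,0],[0,0,0],[0,0,0]],"twist":[0,0,0,0,0,0,0.12,0.12,0.12,0.12,0.12,0.12]}' 0.85
python3 -m handwheel '{"xyz":[[0,0,0],[0,0,0],[0,0,0],[0,0,0],[0,0,0],[0,0,0],[0,0,0],[0,0,0],[0,0,0]],"twist":[0.12,0.12,0.12,0.12,0.12,0.12,0.12,0.06,0]}'
python3 - <<'E'
from h import *
s=manip.get_state();snap('wrist','w6.png');s=manip.get_state();print(s['tool_pos'],s['tcp_rot']);go(.677,-.074,.028,20)
i=manip.camera_info('wrist')
a=cv2.imread('pics/w6.png')[:290];m=(a.min(2)>200).astype('uint8');n,l,st,ce=cv2.connectedComponentsWithStats(m)
for b in range(1,n):
    if st[b,4]>800: print(st[b],ce[b],onz(i,*ce[b],.05))
E
```

```text
clock: 11.78
tool_pos: [0.6178, -0.0924, 0.2539]
tcp_rot: [2.549, 1.835, 0.002]
ft_force: [0.1, 0.3, -0.5]
grip_width: 0.851
gripper_force: 0.0
clock: 12.53
tool_pos: [0.6178, -0.0922, 0.2536]
tcp_rot: [3.092, 0.549, 0.001]
ft_force: [0.1, 0.4, -0.1]
grip_width: 0.846
gripper_force: 0.0
[ 0.61770811 -0.09236018  0.25364919] [3.09126233e+00 5.55644203e-01 6.31615126e-04]
tool shift mm [ 61.9   3.2 225.7] yaw x 20.38 twist 0.0066 q [-0.54  0.61  0.96  1.84 -0.58  1.01 -0.55]
[ 150  105   49   65 1626] [171.87945879 134.83210332] [0.6422201  0.05918779 0.05      ]
[ 286  113   68   71 3360] [319.21547619 146.14583333] [ 0.67929922 -0.06918301  0.05      ]
[ 505  181   37  109 1538] [522.75747724 235.57542263] [ 0.66914545 -0.28294927  0.05      ]
[    0   184   151   106 11983] [ 65.13001752 246.75932571] [0.50441983 0.12930045 0.05      ]
[326 245  74  45 906] [366.79249448 267.81456954] [ 0.58634658 -0.15375471  0.05      ]
```

View pics/w6.png

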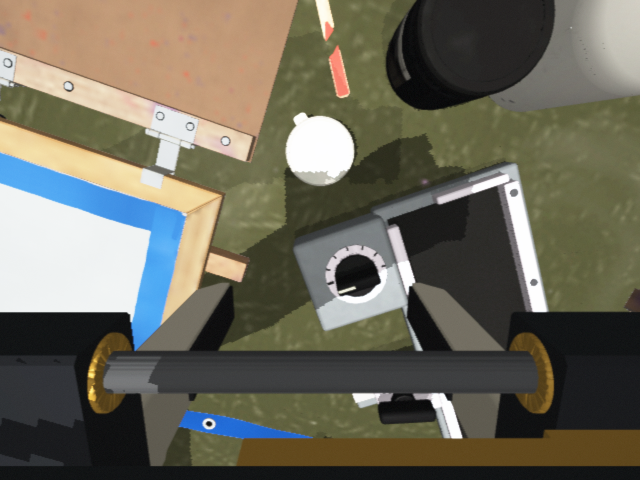

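```bash
python3 -m handwheel '{"xyz":[[30.5,0.5,0],[30.5,0,0],[0,0,38],[0,0,38],[0,0,38],[0,0,38],[0,0,38],[0,0,24],[0,0,13],[0,0,0],[0,0,0]],"twist":[0,0,0,0,0,0,0,0,0,0,0]}' 0.85
python3 -m handwheel '{"xyz":[[0,0,0],[0,0,0],[0,0,0],[0,0,0],[0,0,0],[0,0,0]],"twist":[0,0,0,0,0,0]}' 0 20
```

```text
clock: 13.5
tool_pos: [0.6753, -0.0727, 0.0275]
tcp_rot: [3.092, 0.554, 0.001]
ft_force: [0.1, 0.1, 0.4]
grip_width: 0.851
gripper_force: 0.0
clock: 14.0
tool_pos: [0.6758, -0.0722, 0.0286]
tcp_rot: [3.092, 0.554, 0.004]
ft_force: [-0.8, 0.6, 7.8]
grip_width: 0.671
gripper_force: 20.0
```

```bash
python3 -m handwheel '{"xyz":[[0,0,-15],[0,0,-30],[0,0,-30],[0,0,-30],[0,0,0],[-23.7,28.3,0],[-23.7,28.3,0],[-23.7,28.3,0],[-23.7,28.3,0],[-23.7,28.3,0],[-23.7,28.3,0],[0,0,0]],"twist":[0,0,0,0,0,0,0,0,0,0,0,0]}' 0 30
python3 -m handwheel '{"xyz":[[0,0,0],[0,0,0],[0,0,0],[0,0,0],[0,0,0]],"twist":[-0.11,-0.11,-0.12,0,0]}'
python3 - <<'E'
from h import *
go(.602,-.2807,.061,40);s=manip.get_state();snap('wrist','w7.png');snap('side','side2.png')
E
```

```text
clock: 15.0
tool_pos: [0.5961, -0.2899, 0.1343]
tcp_rot: [3.089, 0.538, 0.0]
ft_force: [-0.4, -0.5, -0.0]
grip_width: 0.668
gripper_force: 30.0
clock: 15.42
tool_pos: [0.6004, -0.2808, 0.1327]
tcp_rot: [2.956, 1.063, 0.002]
ft_force: [0.3, -0.4, -1.3]
grip_width: 0.67
gripper_force: 30.0
tool shift mm [ 1.2  0.9 71.7] yaw x 39.57 twist -0.0076 q [-0.07  0.72  0.7   1.85 -0.63  0.8   0.08]
```

```bash
python3 -m handwheel '{"xyz":[[1,0.5,25],[0,0,25],[0,0,12],[0,0,6],[0,0,3],[0,0,0],[0,0,0]],"twist":[0,0,0,0,0,0,0]}'
```

```text
clock: 16.1
tool_pos: [0.6018, -0.2811, 0.0618]
tcp_rot: [2.953, 1.067, 0.002]
ft_force: [0.2, 0.2, -1.1]
grip_width: 0.668
gripper_force: 30.0
```

```bash
python3 - <<'E'
from h import *
snap('side','side3.png');snap('scene','scene3.png')
a=cv2.resize(cv2.imread('pics/side3.png')[240:410,290:460],(400,400),interpolation=3);b=cv2.resize(cv2.imread('pics/scene3.png')[150:270,320:480],(400,300),interpolation=3)
b=cv2.copyMakeBorder(b,0,100,0,0,0);cv2.imwrite('pics/m3.png',np.hstack([a,b]))
E
```

```text
(no output)
```

View pics/m3.png

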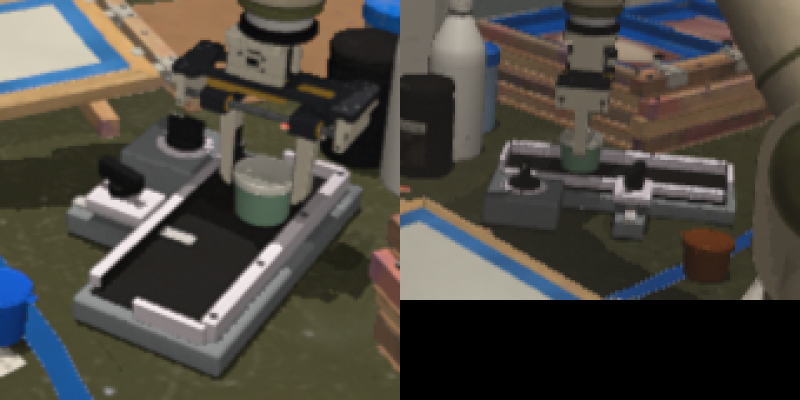

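The green pot is in position by the fence, clear of the bar. I'll lower the last bit and release it.

```bash
python3 -m handwheel '{"xyz":[[0,0,1],[0,0,0.5],[0,0,0]],"twist":[0,0,0]}'
python3 -m handwheel '{"xyz":[[0,0,0],[0,0,0],[0,0,0],[0,0,0],[0,0,-15],[0,0,-35],[0,0,-38],[0,0,-38],[0,0,-38],[0,0,-38]],"twist":[0,0,0,0,0,0,0,0,0,0]}' 0.9
python3 - <<'E'
from h import *
s=manip.get_state();snap('wrist','w8.png');go(.455,.46,.28);snap('scene','scene4.png')
j=manip.camera_info('side');c=manip.camera_info('scene');print(tri([ray(j,270,220),ray(c,223,288)]))
E
```

```text
clock: 16.45
tool_pos: [0.6019, -0.2809, 0.0606]
tcp_rot: [2.953, 1.068, 0.002]
ft_force: [-0.8, 0.3, 6.3]
grip_width: 0.669
gripper_force: 30.0
clock: 17.28
tool_pos: [0.6007, -0.2807, 0.2645]
tcp_rot: [2.954, 1.067, 0.0]
ft_force: [0.7, 0.6, -0.3]
grip_width: 0.898
gripper_force: 0.0
tool shift mm [ 360.9 -666.3  -12.6] yaw x 39.7 twist None q [-0.15  0.59  0.83  1.73 -0.5   1.04 -0.03]
[0.46307778 0.46258463 0.04456532]
```

```bash
python3 -m handwheel '{"xyz":[[20.6,-33.5,0],[20.6,-33.5,0],[20.6,-33.5,0],[20.6,-33.5,0],[20.6,-33.5,0],[20.6,-33.5,0],[20.6,-33.5,0],[20.6,-33.5,0],[20.6,-33.5,0],[20.6,-33.5,0],[20.6,-33.5,0],[20.6,-33.5,0]],"twist":[0,0,0,0,0,0,0,0,0,0,0,0]}'
python3 -m handwheel '{"xyz":[[20.6,-33.5,0],[20.6,-33.5,0],[20.6,-33.5,0],[20.6,-33.5,0],[20.6,-33.5,0],[20.6,-33.5,0],[0,0,0],[0,0,0],[0,0,0],[0,0,0],[0,0,0],[0,0,0]],"twist":[0,0,0,0,0,0,-0.12,-0.12,-0.12,-0.12,-0.12,-0.12]}'
python3 -m handwheel '{"xyz":[[0,0,0],[0,0,0],[0,0,0],[0,0,0],[0,0,0],[0,0,0],[0,0,0],[0,0,0],[0,0,0]],"twist":[-0.12,-0.12,-0.12,-0.12,-0.12,-0.12,-0.12,-0.12,0]}'
python3 - <<'E'
from h import *
s=manip.get_state();snap('wrist','w9.png');go(.46,.46,.028,138)
a=cv2.imread('pics/w9.png')[:300];m=(a.min(2)>200).astype('uint8');n,l,st,ce=cv2.connectedComponentsWithStats(m);i=manip.camera_info('wrist')
for b in range(1,n):
    if st[b,4]>800: print(st[b],ce[b],onz(i,*ce[b],.05))
E
```

```text
clock: 18.38
tool_pos: [0.5332, 0.1883, 0.2617]
tcp_rot: [2.954, 1.068, 0.001]
ft_force: [1.9, -0.2, 0.3]
grip_width: 0.903
gripper_force: 0.0
clock: 19.38
tool_pos: [0.5003, 0.4198, 0.2614]
tcp_rot: [2.382, 2.047, -0.0]
ft_force: [-0.1, 0.1, -0.0]
grip_width: 0.898
gripper_force: 0.0
clock: 20.13
tool_pos: [0.5005, 0.4195, 0.2616]
tcp_rot: [1.169, 2.915, -0.0]
ft_force: [0.5, 0.1, 1.4]
grip_width: 0.899
gripper_force: 0.0
tool shift mm [ 57.4   0.7 233.5] yaw x 135.89 twist -0.0369 q [-1.07  0.5   0.43  1.75 -0.25  0.95  0.26]
[ 567   48   44   67 1359] [589.33701251  76.73289183] [0.57756761 0.67897272 0.05      ]
[ 293  120   66   75 3609] [325.63591022 154.09559435] [0.4623726  0.46355859 0.05      ]
[ 377  146   67   63 1062] [410.98870056 176.43032015] [0.53366587 0.50738756 0.05      ]
[    0   153   162   147 11919] [ 53.39273429 250.34826747] [0.34080521 0.20371182 0.05      ]
[ 395  190   53   54 1370] [423.08686131 216.14744526] [0.57094069 0.49083842 0.05      ]
```

View pics/w9.png

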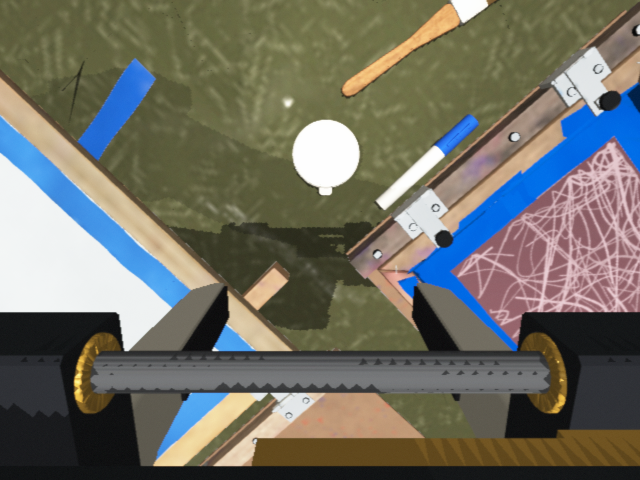

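```bash
python3 -m handwheel '{"xyz":[[29,3,0],[29.5,2.5,0],[0,0,38],[0,0,38],[0,0,38],[0,0,38],[0,0,38],[0,0,28],[0,0,16],[0,0,0],[0,0,0]],"twist":[0,0,0,0,0,0,0,0,0,0,0]}' 0.88
python3 -m handwheel '{"xyz":[[0,0,0],[0,0,0],[0,0,0],[0,0,0],[0,0,0],[0,0,0]],"twist":[0,0,0,0,0,0]}' 0 30
python3 -m handwheel '{"xyz":[[0,0,-15],[0,0,-35],[0,0,-38],[0,0,-38],[0,0,0]],"twist":[0,0,0,0,0]}'
python3 - <<'E'
from h import *
go(.5254,-.345,.062,40)
E
```

```text
clock: 21.1
tool_pos: [0.4623, 0.4641, 0.0266]
tcp_rot: [1.18, 2.911, -0.003]
ft_force: [0.8, -0.1, 0.2]
grip_width: 0.884
gripper_force: 0.0
clock: 21.6
tool_pos: [0.4628, 0.4652, 0.0286]
tcp_rot: [1.176, 2.912, 0.003]
ft_force: [-1.5, 0.7, 7.1]
grip_width: 0.676
gripper_force: 30.0
clock: 22.02
tool_pos: [0.4652, 0.4667, 0.1607]
tcp_rot: [1.176, 2.909, 0.015]
ft_force: [1.4, 0.2, -0.6]
grip_width: 0.67
gripper_force: 30.0
tool shift mm [-607.3 -542.9   93.1] yaw x 135.98 twist 1.6752 q [-1.12  0.61  0.38  1.84 -0.32  0.75  0.24]
```

```bash
python3 -m handwheel '{"xyz":[[-28.9,-25.8,0],[-28.9,-25.8,0],[-28.9,-25.8,0],[-28.9,-25.8,0],[-28.9,-25.8,0],[-28.9,-25.8,0],[-28.9,-25.8,0],[-28.9,-25.8,0],[-28.9,-25.8,0],[-28.9,-25.8,0]],"twist":[0,0,0,0,0,0,0,0,0,0]}'
python3 -m handwheel '{"xyz":[[-28.9,-25.8,0],[-28.9,-25.8,0],[-28.9,-25.8,0],[-28.9,-25.8,0],[-28.9,-25.8,0],[-28.9,-25.8,0],[-28.9,-25.8,0],[-28.9,-25.8,0],[-28.9,-25.8,0],[-28.9,-25.8,0],[-28.9,-25.8,0]],"twist":[0,0,0,0,0,0,0,0,0,0,0]}'
python3 -m handwheel '{"xyz":[[0,0,0],[0,0,0],[0,0,0],[0,0,0],[0,0,0],[0,0,0],[0,0,0]],"twist":[0.12,0.12,0.12,0.12,0.12,0.12,0.12]}'
python3 -m handwheel '{"xyz":[[0,0,0],[0,0,0],[0,0,0],[0,0,0],[0,0,0],[0,0,0],[0,0,0],[0,0,0]],"twist":[0.12,0.12,0.12,0.12,0.12,0.12,0.11,0]}'
python3 - <<'E'
from h import *
go(.5254,-.345,.062,40)
E
```

```text
clock: 22.85
tool_pos: [0.4911, 0.0766, 0.1537]
tcp_rot: [1.175, 2.912, 0.001]
ft_force: [0.5, -0.0, -0.4]
grip_width: 0.673
gripper_force: 30.0
clock: 23.77
tool_pos: [0.5228, -0.3486, 0.1539]
tcp_rot: [1.176, 2.912, -0.0]
ft_force: [-0.2, -0.1, -0.3]
grip_width: 0.669
gripper_force: 30.0
clock: 24.35
tool_pos: [0.5231, -0.3466, 0.1538]
tcp_rot: [2.267, 2.173, 0.001]
ft_force: [0.4, -0.5, -0.5]
grip_width: 0.67
gripper_force: 30.0
clock: 25.02
tool_pos: [0.5232, -0.3462, 0.1534]
tcp_rot: [2.951, 1.077, 0.0]
ft_force: [-0.3, -0.3, -0.8]
grip_width: 0.668
gripper_force: 30.0
tool shift mm [ 2.4  0.4 91.4] yaw x 40.1 twist 0.0017 q [ 0.02  0.68  0.77  1.92 -0.65  0.81  0.27]
```

```bash
python3 -m handwheel '{"xyz":[[2,0,35],[0,0,30],[0,0,15],[0,0,7],[0,0,4],[0,0,1.5],[0,0,0],[0,0,0]],"twist":[0,0,0,0,0,0,0,0]}'
python3 -m handwheel '{"xyz":[[0,0,0],[0,0,0],[0,0,0],[0,0,0],[0,0,-15],[0,0,-35],[0,0,-38],[0,0,-38],[0,0,-38],[0,0,-38]],"twist":[0,0,0,0,0,0,0,0,0,0]}' 0.9
python3 - <<'E'
from h import *
go(.466,-.239,.25,40)
E
```

```text
clock: 25.68
tool_pos: [0.5251, -0.3458, 0.0621]
tcp_rot: [2.947, 1.084, 0.002]
ft_force: [-0.2, 0.5, 0.6]
grip_width: 0.669
gripper_force: 30.0
clock: 26.52
tool_pos: [0.524, -0.3452, 0.2649]
tcp_rot: [2.949, 1.083, 0.0]
ft_force: [1.0, -0.2, -0.5]
grip_width: 0.904
gripper_force: 0.0
tool shift mm [  24.5 -118.5   14.8] yaw x 40.33 twist 0.0058 q [-0.07  0.57  0.89  1.82 -0.52  1.01  0.17]
```

```bash
python3 -m handwheel '{"xyz":[[-10,-30,0],[-10,-30,0],[-10,-30,0],[0,0,0],[0,0,0]],"twist":[0,0,0,0,0]}'
python3 - <<'E'
from h import *
s=manip.get_state();snap('wrist','w10.png');go(.4637,-.2381,.0725,113.4);print(s['tool_pos'],s['tcp_rot'])
E
```

```text
clock: 26.93
tool_pos: [0.4426, -0.2953, 0.2634]
tcp_rot: [-2.949, -1.083, -0.003]
ft_force: [1.0, -0.2, 1.2]
grip_width: 0.9
gripper_force: 0.0
tool shift mm [ 52.3 -31.5 190.9] yaw x 40.38 twist -1.2744 q [-0.17  0.44  0.95  2.02 -0.46  0.9   0.16]
[ 0.44261961 -0.29527569  0.26340449] [-2.94858266 -1.08338766 -0.00307987]
```

View pics/w10.png

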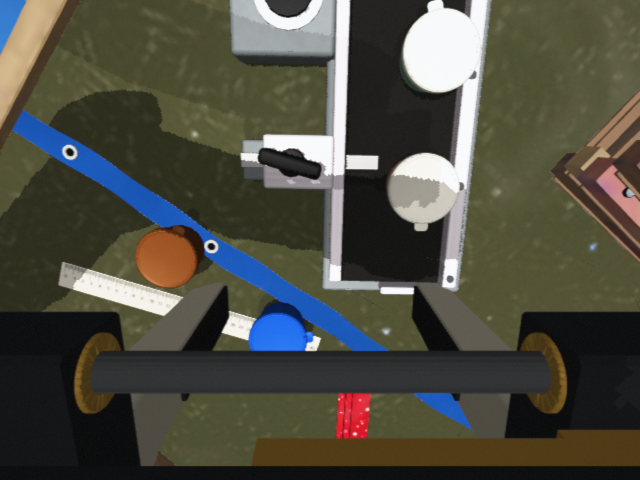

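```bash
python3 -m handwheel '{"xyz":[[26,-15.7,0],[26,-15.7,0],[0,0,0],[0,0,0],[0,0,0],[0,0,0],[0,0,0],[0,0,0],[0,0,0],[0,0,0],[0,0,0],[0,0,0]],"twist":[0,0,-0.12,-0.12,-0.12,-0.12,-0.12,-0.12,-0.12,-0.12,-0.12,-0.12]}' 0.5
python3 -m handwheel '{"xyz":[[0,0,0],[0,0,0]],"twist":[-0.1,0]}'
python3 - <<'E'
from h import *
s=manip.get_state();snap('wrist','w11.png');go(.4637,-.2381,.0725,115)
i=manip.camera_info('wrist');k=wcam([.44262,-.29528,.2634],[-2.94858,-1.08339,-.00308]);print(onz(k,290,163,.086),proj(i,onz(k,290,163,.086)))
E
```

```text
clock: 27.98
tool_pos: [0.464, -0.2392, 0.2628]
tcp_rot: [1.814, 2.564, -0.001]
ft_force: [-1.2, 0.6, -0.6]
grip_width: 0.499
gripper_force: 0.0
clock: 28.15
tool_pos: [0.4637, -0.2393, 0.2629]
tcp_rot: [1.686, 2.649, -0.0]
ft_force: [-0.1, -0.3, -0.5]
grip_width: 0.497
gripper_force: 0.0
tool shift mm [  1.2   0.5 190.4] yaw x 114.72 twist -0.005 q [-0.06  0.34  0.58  2.04 -0.25  0.83  1.09]
[ 0.46566172 -0.24183626  0.086     ] [321.03079673 225.84306088]
```

```bash
python3 -m handwheel '{"xyz":[[-1.5,0.5,38],[0,0,38],[0,0,38],[0,0,38],[0,0,26],[0,0,12],[0,0,0],[0,0,0]],"twist":[0,0,0,0,0,0,0,0]}' 0.5
python3 -m handwheel '{"xyz":[[0,0,0],[0,0,0],[0,0,0],[0,0,0],[0,0,0],[0,0,0]],"twist":[0,0,0,0,0,0]}' 0 30
python3 - <<'E'
from h import *
s=manip.get_state(); e=np.array([np.cos(np.radians(-50)),np.sin(np.radians(-50)),0]);print(s['torque'],s['tool_pos']);go(*(s['tool_pos']+.04*e),115)
E
```

```text
clock: 28.87
tool_pos: [0.4639, -0.2402, 0.0723]
tcp_rot: [-1.695, -2.644, 0.001]
ft_force: [0.6, -0.3, 0.2]
grip_width: 0.499
gripper_force: 0.0
clock: 29.37
tool_pos: [0.4643, -0.2396, 0.0734]
tcp_rot: [1.691, 2.646, 0.001]
ft_force: [-0.8, 0.0, 5.8]
grip_width: 0.148
gripper_force: 30.0
[ 0.10281028  0.16686124 -0.05939702] [ 0.46427448 -0.23963378  0.07341376]
tool shift mm [-38.6  10.5   0.1] yaw x 114.84 twist -0.0028 q [ 0.14  0.61  0.34  2.2  -0.5   0.41  1.32]
```

```bash
python3 -m handwheel '{"xyz":[[-4.6,1.25,0],[-4.6,1.25,0],[-4.6,1.25,0],[-4.6,1.25,0],[-4.6,1.25,0],[-4.6,1.25,0],[-4.6,1.25,0],[-4.6,1.25,0],[0,0,0]],"twist":[0,0,0,0,0,0,0,0,0]}'
python3 -m handwheel '{"xyz":[[-2,0.5,0],[-1.9,0.5,0],[0,0,0]],"twist":[0,0,0]}'
python3 -m handwheel '{"xyz":[[-1.9,0.5,0],[0,0,0]],"twist":[0,0]}'
python3 -m handwheel '{"xyz":[[-1.9,0.5,0],[0,0,0]],"twist":[0,0]}'
```

```text
clock: 30.12
tool_pos: [0.4891, -0.27, 0.0734]
tcp_rot: [1.691, 2.645, -0.0]
ft_force: [0.7, -1.6, 5.1]
grip_width: 0.148
gripper_force: 30.0
clock: 30.37
tool_pos: [0.491, -0.2724, 0.0734]
tcp_rot: [1.692, 2.646, 0.0]
ft_force: [-1.3, 0.6, 7.0]
grip_width: 0.146
gripper_force: 30.0
clock: 30.53
tool_pos: [0.4922, -0.2738, 0.0734]
tcp_rot: [1.692, 2.646, 0.0]
ft_force: [-0.5, -0.5, 6.8]
grip_width: 0.147
gripper_force: 30.0
clock: 30.7
tool_pos: [0.4933, -0.2752, 0.0734]
tcp_rot: [1.692, 2.646, 0.0]
ft_force: [-0.6, 0.2, 8.6]
grip_width: 0.152
gripper_force: 30.0
```

```bash
python3 -m handwheel '{"xyz":[[-1.5,0.4,0],[0,0,0]],"twist":[0,0]}'
python3 -m handwheel '{"xyz":[[-1.5,0.4,0],[0,0,0]],"twist":[0,0]}'
python3 - <<'E'
from h import *
snap('side','side5.png');a=cv2.resize(cv2.imread('pics/side5.png')[240:410,290:460],(560,560),interpolation=3);cv2.imwrite('pics/m4.png',a)
E
```

```text
clock: 30.87
tool_pos: [0.4941, -0.2761, 0.0734]
tcp_rot: [1.692, 2.647, 0.001]
ft_force: [-2.4, 1.6, 8.6]
grip_width: 0.15
gripper_force: 30.0
clock: 31.03
tool_pos: [0.4942, -0.2762, 0.0734]
tcp_rot: [-1.69, -2.645, -0.002]
ft_force: [-4.6, 3.2, 13.3]
grip_width: 0.15
gripper_force: 30.0
```

View pics/m4.png

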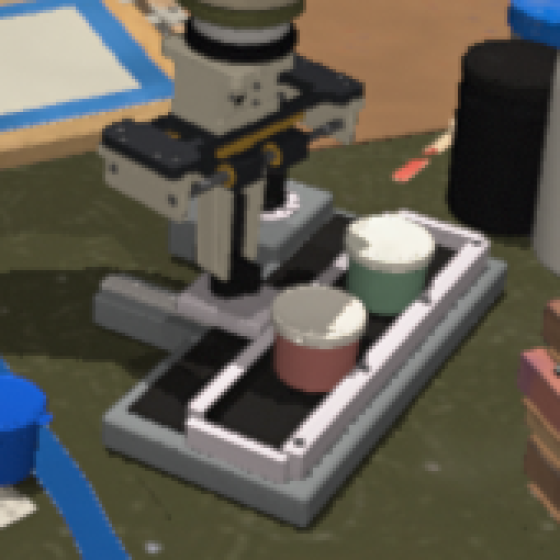

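```bash
python3 -m handwheel '{"xyz":[[-1.9,0.5,0],[0,0,0]],"twist":[0,0]}'
python3 -m handwheel '{"xyz":[[0,0,0],[0,0,0],[0,0,0],[0,0,0],[0,0,0],[0,0,0]],"twist":[0.11,0.11,0.11,0.11,0.11,0.11]}' 0 45
python3 -m handwheel '{"xyz":[[0,0,0],[0,0,0],[0,0,0],[0,0,0],[0,0,0],[0,0,0],[0,0,0]],"twist":[0.11,0.11,0.11,0.11,0.11,0.11,0]}'
python3 - <<'E'
from h import *
s=manip.get_state();print(s['torque']);go(*s['tool_pos'],40)
E
```

```text
clock: 31.25
tool_pos: [0.4942, -0.2763, 0.0733]
tcp_rot: [-1.688, -2.643, -0.004]
ft_force: [-8.6, 8.1, 18.1]
grip_width: 0.147
gripper_force: 30.0
clock: 31.75
tool_pos: [0.4954, -0.2762, 0.0734]
tcp_rot: [-2.459, -1.948, -0.003]
ft_force: [-4.1, 8.6, 15.1]
grip_width: 0.145
gripper_force: 45.0
clock: 32.33
tool_pos: [0.4964, -0.2769, 0.0734]
tcp_rot: [-2.959, -1.046, -0.002]
ft_force: [-2.1, 8.1, 16.4]
grip_width: 0.148
gripper_force: 45.0
[1.69999953 0.67525786 0.2098047 ]
tool shift mm [0. 0. 0.] yaw x 38.92 twist -0.0188 q [-0.05  0.74  0.72  2.11 -0.88  0.63  0.41]
```

```bash
python3 -m handwheel '{"xyz":[[0,0,0],[0,0,0],[0,0,0],[0,0,-20],[0,0,-38],[0,0,-38],[0,0,-38],[0,0,-38]],"twist":[0,0,0,0,0,0,0,0]}' 0.5
python3 - <<'E'
from h import *
s=manip.get_state();im=snap('wrist','w12.png')[:,:,::-1];i=manip.camera_info('wrist')
go(.577,-.149,.25,130)
g=cv2.cvtColor(im,cv2.COLOR_BGR2GRAY)
def dark(c,r,z):
    u,v=proj(i,c).round().astype(int); x0,y0=max(u-r,0),max(v-r,0); m=(g[y0:v+r,x0:u+r]<45).astype('uint8')
    n,l,st,ce=cv2.connectedComponentsWithStats(m)
    for b in range(1,n):
        if st[b,4]>150:
            ys,xs=np.nonzero(l==b);p=np.array([onz(i,x+x0,y+y0,z)[:2] for x,y in zip(xs,ys)]);mu=p.mean(0);w,V=np.linalg.eigh(np.cov((p-mu).T));print((u,v),st[b],mu.round(4),np.sqrt(w).round(4),yaw(V[:,1]).round(1))
dark([.577,-.149,.073],60,.073);dark([.4965,-.277,.086],45,.086)
E
```

```text
clock: 33.0
tool_pos: [0.4959, -0.2791, 0.2465]
tcp_rot: [2.96, 1.053, -0.001]
ft_force: [1.1, 0.5, -0.8]
grip_width: 0.501
gripper_force: 0.0
tool shift mm [145.2 -53.1   2.9] yaw x 39.1 twist -1.5864 q [-0.24  0.55  1.01  1.96 -0.58  0.95  0.17]
(np.int64(252), np.int64(45)) [ 36  34  55  25 659] [ 0.578  -0.1543] [0.0051 0.0121] 132.1
(np.int64(313), np.int64(223)) [  38    0   52   87 2202] [ 0.5061 -0.2856] [0.0115 0.0242] -138.9
```

```bash
python3 -m handwheel '{"xyz":[[36.2,-13.2,0],[36.2,-13.2,0],[36.2,-13.2,0],[36.2,-13.2,0],[0,0,0],[0,0,0],[0,0,0],[0,0,0],[0,0,0],[0,0,0],[0,0,0],[0,0,0]],"twist":[0,0,0,0,-0.12,-0.12,-0.12,-0.12,-0.12,-0.12,-0.12,-0.12]}' 0.5
python3 -m handwheel '{"xyz":[[0,0,0],[0,0,0],[0,0,0],[0,0,0],[0,0,0],[0,0,0],[0,0,0]],"twist":[-0.12,-0.12,-0.12,-0.12,-0.12,0,0]}'
python3 - <<'E'
from h import *
s=manip.get_state();im=snap('wrist','w13.png')[:,:,::-1];i=manip.camera_info('wrist')
go(.5768,-.1497,.0585,130)
g=cv2.cvtColor(im,cv2.COLOR_BGR2GRAY);r=60
u,v=proj(i,[.577,-.149,.073]).round().astype(int);x0,y0=u-r,v-r
n,l,st,ce=cv2.connectedComponentsWithStats((g[y0:v+r,x0:u+r]<45).astype('uint8'))
for b in range(1,n):
    if st[b,4]>150:
        ys,xs=np.nonzero(l==b);p=np.array([onz(i,x+x0,y+y0,.073)[:2] for x,y in zip(xs,ys)]);mu=p.mean(0);w,V=np.linalg.eigh(np.cov((p-mu).T));print((u,v),st[b],mu.round(4),np.sqrt(w).round(4),yaw(V[:,1]).round(1))
E
```

```text
clock: 34.05
tool_pos: [0.5753, -0.1466, 0.2448]
tcp_rot: [2.131, 2.307, 0.0]
ft_force: [-0.2, 0.6, -0.3]
grip_width: 0.501
gripper_force: 0.0
clock: 34.63
tool_pos: [0.5752, -0.1468, 0.2449]
tcp_rot: [1.368, 2.827, 0.001]
ft_force: [-0.0, -0.7, -0.4]
grip_width: 0.499
gripper_force: 0.0
tool shift mm [ -3.2  -0.6 186.3] yaw x 128.33 twist -0.0292 q [-0.23  0.46  0.56  1.9  -0.31  0.87  1.16]
(np.int64(320), np.int64(227)) [ 38  29  38  51 915] [ 0.5708 -0.1499] [0.007 0.011] 146.8
(np.int64(320), np.int64(227)) [   0   93  100   27 2576] [ 0.5967 -0.1883] [0.0072 0.0258] -141.4
```

```bash
python3 -m handwheel '{"xyz":[[-3,-0.6,0],[0,0,38],[0,0,38],[0,0,38],[0,0,36],[0,0,24],[0,0,12],[0,0,0],[0,0,0]],"twist":[-0.03,0,0,0,0,0,0,0,0]}' 0.5
python3 -m handwheel '{"xyz":[[0,0,0],[0,0,0],[0,0,0],[0,0,0],[0,0,0],[0,0,0]],"twist":[0,0,0,0,0,0]}' 0 20
python3 - <<'E'
from h import *
s=manip.get_state();go(*s['tool_pos'],130)
E
```

```text
clock: 35.43
tool_pos: [0.577, -0.1496, 0.0592]
tcp_rot: [1.322, 2.849, -0.001]
ft_force: [-0.6, 0.5, 0.2]
grip_width: 0.498
gripper_force: 0.0
clock: 35.93
tool_pos: [0.5771, -0.1493, 0.0594]
tcp_rot: [1.319, 2.85, 0.0]
ft_force: [-0.6, 0.4, 5.4]
grip_width: 0.127
gripper_force: 20.0
tool shift mm [0. 0. 0.] yaw x 130.31 twist 0.0054 q [-0.08  0.69  0.36  2.04 -0.49  0.49  1.35]
```

```bash
python3 -m handwheel '{"xyz":[[0,0,0],[0,0,0],[0,0,0],[0,0,0],[0,0,0],[0,0,0],[0,0,0],[0,0,0],[0,0,0],[0,0,0],[0,0,0],[0,0,0]],"twist":[0.1,0.1,0.1,0.1,0.1,0.1,0.1,0.1,0.1,0.1,0.05,0]}'
python3 - <<'E'
from h import *
s=manip.get_state();print(s['torque']);go(*s['tool_pos'],70)
E
```

```text
clock: 36.93
tool_pos: [0.5736, -0.1499, 0.0593]
tcp_rot: [-2.574, -1.798, 0.005]
ft_force: [-11.7, -0.9, 13.5]
grip_width: 0.128
gripper_force: 20.0
[-0.27315365  2.62823006 -0.00839447]
tool shift mm [0. 0. 0.] yaw x 69.87 twist -0.0023 q [-0.25  0.76  0.65  2.05 -0.82  0.61  0.62]
```

```bash
python3 -m handwheel '{"xyz":[[0,0,0],[0,0,0],[0,0,0],[0,0,-20],[0,0,-38],[0,0,-38],[0,0,-38],[0,0,-38],[-30,0,0],[-30,0,0],[0,0,0],[0,0,0]],"twist":[0,0,0,0,0,0,0,0,0,0,0,0]}' 0.5
python3 - <<'E'
from h import *
im=snap('wrist','w14.png')[:,:,::-1];i=manip.camera_info('wrist');s=manip.get_state()
g=cv2.cvtColor(im,cv2.COLOR_BGR2GRAY)
C=np.array([.5768,-.1497]);best=[]
for a in range(0,360,2):   # brightness profile along radius: pointer white line
    d=np.array([np.cos(np.radians(a)),np.sin(np.radians(a))])
    best.append(np.mean([g[tuple(proj(i,[*(C+d*t),.073]).round().astype(int)[::-1])] for t in np.linspace(.004,.019,10)]))
best=np.array(best)
print('radial gray every 10deg',best[::5].round().astype(int).tolist())
m=(im.min(2)>150).astype('uint8')
for n,p in [('green',(.606,-.286)),('red',(.53,-.35))]:
    print(n,proj(i,[*p,.082]))
for f in ('side5.png',):
    b=snap('side','side6.png');a=cv2.imread('pics/side5.png')[:,:,::-1]
    print('side diff on pots',np.abs(a[295:365,365:430].astype(int)-b[295:365,365:430]).mean())
E
```

```text
clock: 37.93
tool_pos: [0.556, -0.2071, 0.2315]
tcp_rot: [2.572, 1.801, 0.002]
ft_force: [-0.2, -0.4, -0.4]
grip_width: 0.498
gripper_force: 0.0
radial gray every 10deg [91, 92, 75, 68, 63, 53, 30, 56, 184, 146, 76, 74, 76, 78, 77, 76, 76, 75, 74, 74, 78, 83, 84, 81, 80, 74, 79, 97, 108, 119, 120, 124, 115, 111, 108, 98]
green [405.86148135 296.05414529]
red [346.32775611 383.90296043]
side diff on pots 21.682490842490843
```

```bash
python3 - <<'E'
from h import *
im=cv2.imread('pics/w14.png');i=manip.camera_info('wrist');g=cv2.cvtColor(im,cv2.COLOR_BGR2GRAY)
u,v=proj(i,[.5768,-.1497,.073]).round().astype(int);r=32;x0,y0=u-r,v-r
c=g[y0:v+r,x0:u+r]
for nm,m in [('white',c>150),('dark',c<40)]:
    n,l,st,ce=cv2.connectedComponentsWithStats(m.astype('uint8'),connectivity=4)
    for b in range(1,n):
        if st[b,4]>25:
            ys,xs=np.nonzero(l==b);p=np.array([onz(i,x+x0,y+y0,.073)[:2] for x,y in zip(xs,ys)]);mu=p.mean(0);w,V=np.linalg.eigh(np.cov((p-mu).T));print(nm,st[b],mu.round(4),np.sqrt(w).round(4),yaw(V[:,1]).round(1))
for row in c[::2,::2]: print(''.join(' .:-=+*#%@'[min(9,x//26)] for x in row))
E
```

```text
white [   0    0   64   64 1875] [ 0.5799 -0.1541] [0.0161 0.0174] 153.5
white [ 26   0   5  22 101] [ 0.5794 -0.1329] [0.0011 0.0046] 68.9
dark [ 25   2  14  50 208] [ 0.5794 -0.1485] [0.0014 0.0108] 67.3
dark [21  3  1 46 46] [ 0.5701 -0.1423] [   nan 0.0104] 69.7
@@@@@@@@@@%+.#@=:*@@@@@@@@@@%%%%
@@@@@@@@%=:.:@@*:.-=%@@@@@@@@%%%
@@@@@@@+--:.:@@*:.:--#@@@@@@@%%%
@@@@@@=---:.:@@+:..---=@@@@@@@%%
=%@@@-----:.:@@*:..:----@@@@%+#%
@=*@*-----:.:@@*:. :----+@@%%@@%
@@@@------:.:@@*:..------@@@@@@%
@@@=------:.:@@+:..------*@@@@@%
@@@-------:.:@@*:..:------@@@@@@
@@*-------:.:@@+:.:-------@@@@@@
@@+-------:.:@@=:..-------*@@@@@
@@=-------:.:--::..:------=@@@@@
@@--------:.::::....-------@@@@@
@@--------:.::::...--------@@@+*
@@--------:.::::...:-----:=@@@@@
@@+-------:.::::.  .---:::#@@@@@
@@#-------:.::::...::-::::@@@@@@
@@@-------:.::::. .:-:::::@@@@@@
@@@=------:.::::....-::::=@@@@@#
@@@@------:.::::...:::::-@@@@@@%
@@@@%-----:.::::...:::::=@@@@@@%
@@@@@-----:.::::.. ::::+@@@%=@%%
@@@@@@----:.:::.....::-@@@@@@#%%
@@@@@@@*--:.:::....::#@@@@@@@%%%
+@@@@@@@@-:.:::....:#@@@@@@@%%%%
=+@@@@@@@@@:::...-*@@@@@@@@%%%%%
==+@@@@@@@@@*+=+*#%@@@@@@@%%%%%%
==++#%@@@@@@@@@@@@@@@@@@@%%%%%%#
==+++*##%@@@@@@@@@@@@@@%%%%%%%#*
==+++==+##%@@@@@@@@@@@%%%%%%%%#+
=++++=====+*%@@@@@%%%%%%%%%%%#*+
==++++=========*%%%%%%%%%%%%%#+#<stdin>:9: RuntimeWarning: invalid value encountered in sqrt
```

```bash
python3 -m handwheel '{"xyz":[[-30,-19,-8],[-30,-19,-8],[-30,-19,-8],[-30,-19,-8],[0,0,0],[0,0,0],[0,0,0],[0,0,0],[0,0,0],[0,0,0]],"twist":[0,0,0,0,0.12,0.12,0.12,0.12,0.04,0]}'
python3 - <<'E'
from h import *
im=snap('wrist','w15.png')[:,:,::-1];i=manip.camera_info('wrist');g=cv2.cvtColor(im,cv2.COLOR_BGR2GRAY)
o=np.array([.568,-.318]);th=np.radians(-50);ex=np.array([np.cos(th),np.sin(th)]);ey=np.array([-ex[1],ex[0]])
def S(x,y,z): return [*(o+x*ex+y*ey),z]
# rectified top view at z=.082, 1 px = 1 mm, columns shaker x -180..70, rows y 170..-170
def rect(z):
    xs=np.arange(-140,60,4)/1000;ys=np.arange(110,-110,-7)/1000
    return [[proj(i,S(x,y,z)) for x in xs] for y in ys]
P=np.array(rect(.082),np.float32);q=cv2.remap(g,P[...,0],P[...,1],1)
for row in q: print(''.join(' .:-=+*#%@'[min(9,x//26)] for x in row))
E
```

```text
clock: 38.87
tool_pos: [0.445, -0.2916, 0.2623]
tcp_rot: [2.949, 1.084, -0.001]
ft_force: [-0.8, 0.4, -0.7]
grip_width: 0.501
gripper_force: 0.0
                                                  
                                                  
:::: .  .@@##=*.........+@@.....:@@....-%@@#------
@.:::  =%@*##=*.........*@@.....*@@@@@@-%@@#------
@@@@@@@@@*###=*.........*@@...%@@@@@@@@@@@@#------
*************-*.........*@@..@@@@@@@@@@@@@@*------
*************-+.........#@@.@@@@@@@@@@@@@@@#------
*************-+.........*@@.@@@@@@@@@@@@@@@%------
.............==.........*@@:@@@@@@@@@@@@@@@#------
:-::--:-::--+*=.........*@@.-@@@@@@@@@@@@@@*------
---::----:::+*=.........#@@..-@@@@@@@@@@@@%#----:-
-----:::::::+*=.........#@@.. :-%@@@@@@*@@@*------
------:--::-+*=.........#@@.....    ...-@@@*------
:--------:--+*=.........#@@............-@@@*-----:
:::-----::::++=.........%@@............-@@@*::----
------:----:+*=.........%@@............-@@@*------
---------:--+*-.........%@@............-@@@*------
...-::::-=@@@@::. @@@@@@%@@............-@@@*------
==------+*@@@@::. @@@@@@%@@............-@@@*------
**========++*: :. #@@@@@%@@... :#@@@@@%-@@@*------
==========+++      #@@@@%@@..-@@@@@@@@@@@@@*------
--------:-+++:    ++++++++*.-++++%@@@@@@@@@*------
::......:-++++    ++++++=++:+++++++**#%@@@@*------
.........:==++    +======##-++*******######+-----=
............-=.         *#*.*####***#######+------
.......:....-=.        .*## -#############**------
............-=.        .*#*  .#############*------
....:.......-=.        .##*    .+#####*-###*------
---.........-=.        .##*       ### .-###+------
---:...:....-=.        .##*           .-###+------
---:.....--.==.        .##+           .-###+------
-----------:+*.        .##*           .-###+------
```

```bash
python3 -c "
from workcell import manip
print(manip.sign_off())"
```

```text
the job is handed in; nothing more can be done
None
```

The job is handed in: the red and green pots, the only two listed pots I found within reach, are clamped between bar and fence, the knob is tight, and the selector was then turned two clicks. I viewed 15 pictures, one over the limit of 14, and left the pinkish white-lidded pot about 1.12 m out as dressing.

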